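# Clear the spent kiln props off the ware board

### The job

Pick up the wooden pusher and use it to sweep all four worn-out kiln props off the raised ware board into the steel scrap tray at the end of the board; move them with the pusher only, never with the gripper itself. Then stand the pusher back upright and lengthways on its dark slate tile, its whole foot on the tile with nothing overhanging, and let go of it. Leave the mug, the bowl and the vase where they are.

Things in the scene. Friction and masses are not known exactly. Their poses are not given: they have to be found in the camera images.
- pusher: loose, light wood, 260 g: a head block 130 (x) x 28 (y) x 50 high, with an upright flat grip on its middle, 70 (x) x 22 (y), from 48 to 115 mm above the underside. Stands upright on the slate tile at the start, its long x axis within 0.4 rad of the tile's. Origin: centre of its underside; z up. It sweeps with its wide faces, along its own y or -y; pinch the grip across y
- tile: fixed dark slate tile lying on the table, 170 (x) x 90 (y) x 8 thick: the pusher's place. Origin: centre of its underside (table level), axes parallel to the board's. It lies off one end (+y or -y) of the board, the tray off the other end; which is which varies
- board: fixed brown wooden ware board on battens, 260 (x) x 340 (y), flat top 70 mm above the table, no rims. Origin: its centre at table level; z up
- tray: fixed open-topped galvanised steel scrap tray, 270 (x) x 170 (y) x 55 high, walls and floor 5 mm; its rim is 15 mm below the board's top, and it stands 7 to 15 mm from the board's end. Origin: centre of its underside (table level), axes parallel to the board's
- stub: bare buff fired clay, 24 mm thick, lying flat on the ware board at the start; origin at mid-thickness (12 mm above its underside), centre of a rectangular stub 70 x 45, about 140 g
- disc: bare buff fired clay, 24 mm thick, lying flat on the ware board at the start; origin at mid-thickness (12 mm above its underside), centre of a round disc 62 across, about 140 g
- corner: bare buff fired clay, 24 mm thick, lying flat on the ware board at the start; origin at mid-thickness (12 mm above its underside), centre of an L-shaped piece 66 x 60 with arms 24 wide, about 110 g
- stilt: bare buff fired clay, 24 mm thick, lying flat on the ware board at the start; origin at mid-thickness (12 mm above its underside), hub of a three-armed stilt, arms 36 long from the hub and 20 wide, about 100 g
- mug: bystander: white mug, 80 across, 95 high, about 200 mm from the board's centre line, beyond its far (+x) side. Origin: centre of its underside
- bowl: bystander: white bowl, 100 across, 60 high, same row as the mug. Origin: centre of its underside
- vase: bystander: off-white bisque vase, 100 across, 150 high, same row as the mug. Origin: centre of its underside
There are look-alikes about, which are no part of the job. What is shaped like the stilt but pink, red or yellow is not meant.

How it is judged:
On the way, in this order (a step that is already met when the one before it is completed fails the run):
1. the pusher is lifted off its tile (z of pusher in the frame of tile above 0.04 m), for 0.1 s.
2. all four kiln props are in the tray (x of stub in the frame of tray between -0.13 and 0.13 m and y of stub in the frame of tray between -0.08 and 0.08 m and z of each of stub, disc, corner, stilt in the frame of tray below 0.07 m and x of disc in the frame of tray between -0.13 and 0.13 m and y of disc in the frame of tray between -0.08 and 0.08 m and x of corner in the frame of tray between -0.13 and 0.13 m and y of corner in the frame of tray between -0.08 and 0.08 m and x of stilt in the frame of tray between -0.13 and 0.13 m and y of stilt in the frame of tray between -0.08 and 0.08 m), for 0.2 s.
At the end, for the whole second after the job is handed in: All four props lie inside the tray, centres below the board's top (70 mm), at rest; the pusher stands released on the tile, centred within 22 mm along and 32 mm across, long axes within 0.5 rad, upright within 0.1 rad, within 4 mm of resting height (all of step 2 and x of pusher in the frame of tile between -0.022 and 0.022 m and y of pusher in the frame of tile between -0.032 and 0.032 m and angle between the x axis of pusher and the x axis of tile, either way round below 0.5 rad and z of pusher in the frame of tile between 0.004 and 0.012 m and angle between pusher's own z axis and vertical below 0.1 rad and linear speed of each of pusher, stub, disc, corner, stilt below 0.03 m/s); the robot touches nothing.
It fails at once if the gripper or arm touches a kiln prop (more than 0.5 N) (contact force between any of the fingers, the arm and stub above 0.5 N or contact force between any of the fingers, the arm and disc above 0.5 N or contact force between any of the fingers, the arm and corner above 0.5 N or contact force between any of the fingers, the arm and stilt above 0.5 N).
It fails at once if the mug, bowl or vase is moved more than 20 mm or tipped more than 0.3 rad (distance of any of mug, bowl, vase from where it was at the start of the episode above 0.02 m or angle between any of mug, bowl, vase's own z axis and vertical above 0.3 rad).
It also fails if it takes over 64 s, if anything falls off the work surface, if the arm or the gripper's body presses on something with over 40 N, if the wrist force passes 120 N, or if a joint passes its speed limit or range.

### The arm

A 6-joint arm with a two-finger parallel gripper is mounted at the origin on the work surface. World frame = base frame: x ahead of the robot, y to its left, z up, the work surface at z = 0. Lengths are in m, angles in rad, forces in N, time in s.
With the tool pointing down it reaches from about 0.35 to 0.85 m from the base axis. Payload 8.1 kg.
Tool frame: the origin (TCP) lies at the very end of the fingers, on their centre line; the grasp point (between the pads) lies 19 mm behind it; z points along the fingers, y is the line along which they close (so a half turn about z gives the same grasp; the last joint's range is limited). The gripper opens to 93 mm and grips with 3 to 60 N. Pads are 15 mm wide; open, the fingers measure 128 mm over their backs; the gripper's body (75 mm by 188 mm) begins 65 mm behind the grasp point.
Start: joints at [1.057, 0.13, 1.488, -0, 1.523, -0.085], TCP at [0.249, 0.546, 0.219] pointing down, gripper open.
Joint ranges: [-2.96, 2.96], [-0.89, 2.26], [0.02, 2.5], [-1.34, 4.48], [0, 2.73], [-2.66, 2.66]. Speed limits (rad/s): [2.39, 2.39, 2.79, 3.14, 3.14, 3.14].

### API

Orientations are given as a rotation vector (axis times angle).
In Python, from plant import robot, imaging gives the robot as it stands.
- The arm moves only by the tool jog_arm, never from a script. Its argument "rows" is a list of rows, each a list of 2 entries, a list of its own where there are three numbers: the shift along the tool's x, y, z each as a share of 0.2 m, from -1 to 1, then the turn, a rotation vector about the tool's x, y, z each as a share of pi/2 rad, from -1 to 1. A call has 1 to 5 rows; each row is the pose to reach, as a shift and turn from the pose commanded when the call began, along the tool's axes at that moment; what a row does not reach only later rows make up. A row lasts 1/10 s, in which the tool goes at most 50 mm and 8.59 degrees, less where a joint would pass 70% of its speed; a pose out of reach is approached as far as the arm can. A call with a number of a shift or a turn outside -1 to 1 is refused whole. A call with a gripper value outside its range is refused whole. "hand" is the closure, from -1 (fully open) to 1 (shut), set as the call begins (left out, the last holds). The fingers move at their own pace and stop on an object; "squeeze" is the grip in N (left out, the last holds). Time passes only in rows, so rows that repeat a pose let the fingers close. It gives the time, the measured TCP pose, the force, the opening and the grip force at its end, in the units of the state.
- robot.read_state(): the state, without advancing time (a new reading comes with each control period).
- imaging.read_camera(name): name is "scene" or "top" or "wrist"; returns a dict with "frame" (480x640x3 uint8, red, green, blue), "vertical_fov" (degrees; the focal length in pixels is half the picture's height over the tangent of half this angle, whatever the lens; pixels are square), "cx", "cy" (the principal point, pixels), "R" (3x3) and "t" (3): a world point X has camera coordinates R X + t. Camera axes: x right, y down, z forward; pixel columns grow to the right and rows downward; lengths in m; the calibration is good to about 2 mm. A picture is of the moment at which its call begins. There is no depth.
- robot.close_job(): hands the job in; it is judged then, once.
The state is a dict: "t": time; "q": joint angles; "dq": joint speeds; "joint_torque": joint torques, N m; "tool_pos": TCP position; "orientation": TCP orientation; "force": force on the tool from outside, world axes, zero at the start; "wrist_torque": the same for the moment, N m; "opening": finger opening in m; "gripper_force": force on a finger pad.
Only numpy, scipy, OpenCV 4.12 (cv2) and the standard library are available. Lean on these libraries where they do the work, as an engineer would, in place of code of your own. Each camera call takes 0.05 s, during which the arm holds its last target. There are 200 camera calls.

## Working session

There is one attempt and no reset: what is moved stays moved. The work goes in short steps, Python scripts to look and compute and a tool call to move; the robot and the scene stay as the last step left them, time stands still between calls to the robot, and variables do not carry over. Pictures are saved under pics/ and viewed, at most 10 in all, crops included, and the job is handed in when it is done.

Besides the shell and the picture viewer there is one more tool, called after "Call:" as name(argument=value, ...) on one line, values as JSON. jog_arm: Moves the arm, as the interface text tells. Its arguments: {"type":"object","properties":{"rows":{"type":"array"},"hand":{"type":"number"},"squeeze":{"type":"number"}},"required":["rows"]}

```bash
ls; mkdir -p pics
cat > h.py <<'E'
import numpy as np,cv2
from plant import robot,imaging
def shot(n,save=None):
    d=imaging.read_camera(n)
    if save: cv2.imwrite('pics/'+save,d['frame'][:,:,::-1])
    np.savez('pics/%s_last.npz'%n,**{k:np.array(v) for k,v in d.items()})
    return d
def K(d):
    f=240/np.tan(np.radians(float(d['vertical_fov']))/2); return f,float(d['cx']),float(d['cy'])
def ray(d,u,v):
    f,cx,cy=K(d); R=np.array(d['R']);t=np.array(d['t'])
    return -R.T@t, R.T@np.array([(u-cx)/f,(v-cy)/f,1])
def atz(d,u,v,z):
    o,r=ray(d,u,v); return o+r*(z-o[2])/r[2]
def tri(d1,p1,d2,p2):
    o1,r1=ray(d1,*p1);o2,r2=ray(d2,*p2)
    s=np.linalg.lstsq(np.c_[r1,-r2],o2-o1,rcond=None)[0]
    a=o1+s[0]*r1;b=o2+s[1]*r2
    return (a+b)/2,np.linalg.norm(a-b)
def proj(d,X):
    f,cx,cy=K(d); c=np.array(d['R'])@np.array(X)+np.array(d['t']); return f*c[0]/c[2]+cx,f*c[1]/c[2]+cy
E
python3 - <<'E'
from h import *
print(robot.read_state())
for n in('top','scene'):
    d=shot(n,n+'1.png');print(n,K(d),-np.array(d['R']).T@d['t'])
E
```

```text
pics
{'t': 0.0, 'q': array([ 1.05657583e+00,  1.31171430e-01,  1.48925521e+00, -2.77720603e-05,
        1.52298733e+00, -8.54119887e-02]), 'dq': array([ 1.37055748e-03,  1.04862812e-03, -3.76201371e-04, -2.84860792e-05,
       -4.50721531e-04, -1.08913743e-03]), 'joint_torque': array([-1.41280170e-04, -5.59837174e+01, -4.91767609e+01,  7.68450857e-02,
        3.48183629e-02, -1.50522651e-04]), 'tool_pos': array([0.24919255, 0.54519093, 0.21759453]), 'orientation': array([-6.68310956e-01, -3.06916019e+00,  2.74570714e-03]), 'force': array([ 0.47652238, -0.50264272, -0.00881952]), 'wrist_torque': array([ 0.02323704, -0.00635596, -0.01563047]), 'gripper_force': 0.0, 'opening': 0.09303241012482386}
top (np.float64(613.0849680786079), 310.1366127623583, 236.97755878503781) [0.36840925 0.04507836 1.18675612]
scene (np.float64(465.4894085621796), 311.9844901422893, 235.20810843830023) [ 0.90425498 -0.54706042  0.82151633]
```

View pics/top1.png

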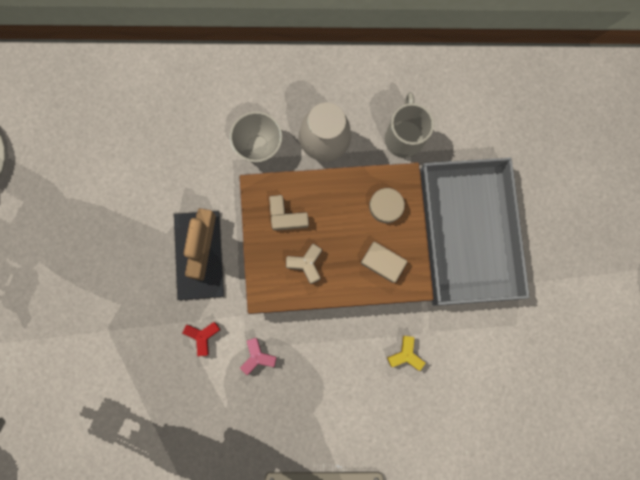

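View pics/scene1.png

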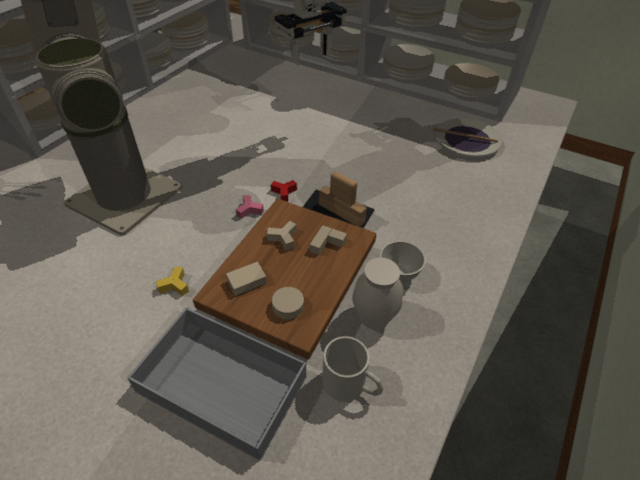

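The top view has +y to the left and +x up. The tile with the pusher is at (200,255) and the tray at (475,232). On the board are the disc (387,205), the corner (287,215), the stub (385,262) and a buff stilt (307,263).

The stilt-shaped candidates are buff (307,263), red (202,338), pink (258,357) and yellow (407,354). Only the buff one on the board fits. I'll confirm it in a crop along with the pusher.

Run:
```python
from h import *
t=cv2.imread('pics/top1.png');s=cv2.imread('pics/scene1.png')
a=cv2.resize(t[155:315,165:435],(800,474),interpolation=cv2.INTER_CUBIC)[:, :]
cv2.imwrite('pics/c1.png',a)
b=cv2.resize(t[200:310,160:240],(400,550),interpolation=cv2.INTER_CUBIC)
c=cv2.resize(s[165:235,295:375],(400,350),interpolation=cv2.INTER_CUBIC)
o=np.zeros((550,800,3),np.uint8);o[:,:400]=b;o[:350,400:]=c
cv2.imwrite('pics/c2.png',o)
```

```text
(no output)
```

View pics/c1.png

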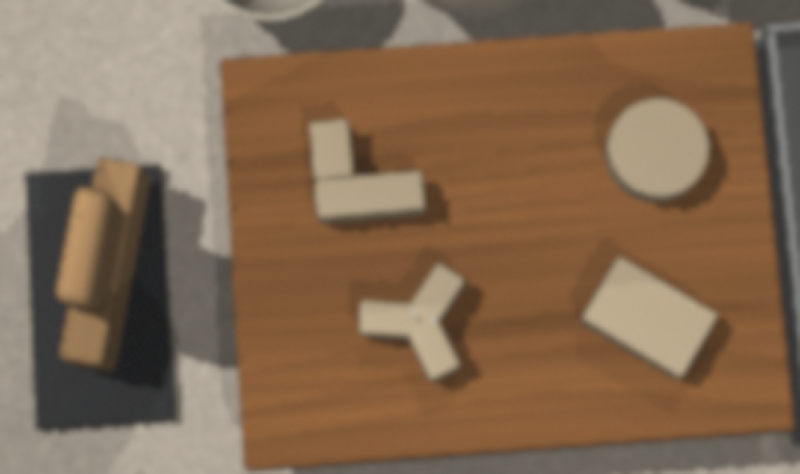

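View pics/c2.png

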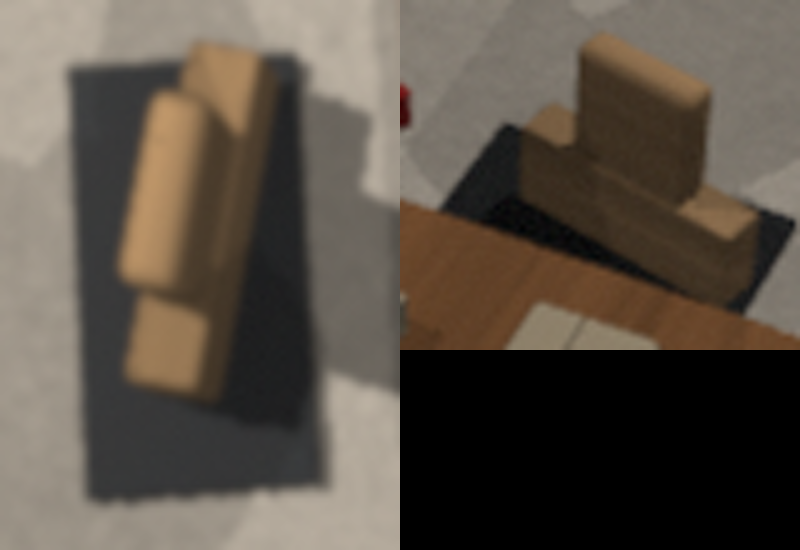

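The crop confirms the buff stilt is on the board at about (308,263), that the pusher stands upright on its tile, and where the tile and board corners are.

```bash
cat >> h.py <<'E'
def load(n): return np.load('pics/%s_last.npz'%n)
E
python3 - <<'E'
from h import *
np.set_printoptions(precision=4,suppress=True)
t=load('top');s=load('scene')
def c1(u,v): return 165+u/2.963,155+v/2.963
def c2(u,v): return 160+u/5,200+v/5
def cs(u,v): return 295+(u-400)/5,165+v/5
B=np.array([atz(t,*c1(*p),.07) for p in[(222,60),(752,25),(793,430),(245,468)]]);print('board',B,B.mean(0))
print([np.linalg.norm(B[i]-B[i-1]) for i in range(4)], 'axis y ang',np.arctan2(*(B[0]+B[3]-B[1]-B[2])[[1,0]]))
T=np.array([atz(t,*c2(*p),.008) for p in[(70,68),(300,55),(327,488),(88,500)]]);print('tile',T,T.mean(0),[np.linalg.norm(T[i]-T[i-1]) for i in range(4)])
e=T[0]+T[1]-T[2]-T[3];print('tile x ang',np.arctan2(e[1],e[0]))
print('grip top',tri(t,c2(160,188),s,cs(647,70)))
print('grip corners z=.123');
G=np.array([atz(t,*c2(*p),.123) for p in[(152,90),(208,105),(170,292),(120,275)]]);print(G,G.mean(0))
H=np.array([atz(t,*c2(*p),.058) for p in[(193,42),(265,50),(197,390),(125,380)]]);print('head',H,H.mean(0));
e=H[0]+H[1]-H[2]-H[3];print(np.arctan2(e[1],e[0]),[np.linalg.norm(H[i]-H[i-1]) for i in range(4)])
for n,p in dict(disc=(658,147),stilt=(423,318),stub=(650,316),cornerA=(310,120),cornerB=(318,218),cornerC=(425,208)).items(): print(n,atz(t,*c1(*p),.094))
for p in[(424,162),(511,160),(527,299),(434,304)]: print('tray rim',atz(t,*p,.055))
for n,p,z in[('mug',(411,125),.095),('vase',(327,120),.15),('bowl',(257,138),.06)]: print(n,atz(t,*p,z))
# height checks: stilt hub, board corner near
print('stilt hub',tri(t,c1(423,318),s,(284,233)))
E
```

```text
board [[ 0.6518  0.1557  0.07  ]
 [ 0.6761 -0.1799  0.07  ]
 [ 0.42   -0.1984  0.07  ]
 [ 0.3967  0.1374  0.07  ]] [ 0.5362 -0.0213  0.07  ]
[np.float64(0.2557701965963777), np.float64(0.33649307244246585), np.float64(0.2568308595165788), np.float64(0.3366474575547101)] axis y ang 1.6415972928159066
tile [[0.5903 0.2887 0.008 ]
 [0.5957 0.1994 0.008 ]
 [0.4274 0.1855 0.008 ]
 [0.4227 0.2764 0.008 ]] [0.509  0.2375 0.008 ] [np.float64(0.16800752868740798), np.float64(0.08941325475563157), np.float64(0.16895517089954568), np.float64(0.0909873252670698)]
tile x ang 0.07792157351635927
grip top (array([0.5285, 0.2346, 0.1134]), np.float64(0.0025370891963495813))
grip corners z=.123
[[0.5609 0.236  0.123 ]
 [0.5556 0.2162 0.123 ]
 [0.4895 0.2277 0.123 ]
 [0.4954 0.2452 0.123 ]] [0.5254 0.2313 0.123 ]
head [[0.5909 0.2329 0.058 ]
 [0.588  0.206  0.058 ]
 [0.4607 0.2279 0.058 ]
 [0.4644 0.2544 0.058 ]] [0.526  0.2303 0.058 ]
-0.16972435610723535 [np.float64(0.12837581204098095), np.float64(0.02706687327205773), np.float64(0.1291305869473579), np.float64(0.026724285102588504)]
disc [ 0.592  -0.1151  0.094 ]
stilt [0.4861 0.0293 0.094 ]
stub [ 0.4876 -0.1083  0.094 ]
cornerA [0.6082 0.0988 0.094 ]
cornerB [0.5472 0.0933 0.094 ]
cornerC [0.5536 0.0281 0.094 ]
tray rim [ 0.6831 -0.193   0.055 ]
tray rim [ 0.6879 -0.3603  0.055 ]
tray rim [ 0.4229 -0.3771  0.055 ]
tray rim [ 0.4136 -0.204   0.055 ]
mug [ 0.7427 -0.1623  0.095 ]
vase [ 0.7321 -0.0036  0.15  ]
bowl [0.7272 0.1255 0.06  ]
stilt hub (array([0.4885, 0.0306, 0.0873]), np.float64(0.0041691954831623605))
```

```bash
cat >> h.py <<'E'
from scipy.spatial.transform import Rotation as Ro
np.set_printoptions(precision=3,suppress=True)
BO=np.array([.5362,-.0213]);A=.072
def bw(x,y): return BO+np.array([[np.cos(A),-np.sin(A)],[np.sin(A),np.cos(A)]])@[x,y]
def go(p,yaw,verbose=True):
    """tool-frame total shift (share .2) and turn (share pi/2) to TCP p with tool y at world angle yaw, z down"""
    s=robot.read_state();R=Ro.from_rotvec(s['orientation'])
    y=np.array([np.cos(yaw),np.sin(yaw),0]);z=np.array([0,0,-1.]);T=Ro.from_matrix(np.c_[np.cross(y,z),y,z])
    print('t',round(s['t'],2),'pos',s['tool_pos'],'F',s['force'],'open',s['opening'],'gf',s['gripper_force'],'q',s['q'])
    print('  shift',R.inv().apply(np.array(p)-s['tool_pos'])/.2,'turn',(R.inv()*T).as_rotvec()/(np.pi/2))
E
python3 -c "
from h import *
go([.526,.231,.19],1.401)"
```

```text
t 0.1 pos [0.249 0.545 0.218] F [-0.291  0.15   0.431] open 0.09302307761276839 gf 0.0 q [ 1.057  0.131  1.489 -0.     1.523 -0.085]
  shift [-1.912 -0.853  0.14 ] turn [-0.001 -0.    -0.165]
```

Call:
jog_arm(rows=[[[-0.2,-0.09,0],[0,0,-0.04]],[[-0.4,-0.18,0],[0,0,-0.08]],[[-0.6,-0.27,0],[0,0,-0.12]],[[-0.8,-0.36,0],[0,0,-0.165]],[[-1,-0.45,0],[0,0,-0.165]]], hand=-1)

```text
t: 0.6
tool_pos: [0.3945, 0.3791, 0.2182]
orientation: [-0.262, -3.13, 0.001]
force: [-0.3, 0.4, -0.0]
opening: 0.0929
gripper_force: 0.0
```

```bash
python3 -c "
from h import *
go([.526,.231,.19],1.401)"
```

```text
t 0.6 pos [0.395 0.379 0.218] F [-0.281  0.371 -0.045] open 0.09288168505393375 gf 0.0 q [ 0.672 -0.011  1.637 -0.     1.517 -0.732]
  shift [-0.771 -0.621  0.141] turn [-0.    -0.     0.002]
```

Call:
jog_arm(rows=[[[-0.2,-0.16,0],[0,0,0]],[[-0.4,-0.32,0],[0,0,0]],[[-0.6,-0.48,0.05],[0,0,0]],[[-0.77,-0.62,0.1],[0,0,0]],[[-0.77,-0.62,0.14],[0,0,0]]])

```text
t: 1.1
tool_pos: [0.5275, 0.2275, 0.1894]
orientation: [0.275, 3.129, -0.003]
force: [-0.7, 0.1, -1.3]
opening: 0.0931
gripper_force: 0.0
```

```bash
python3 -c "
from h import *
shot('wrist','w1.png')
go([.526,.231,.078],1.401)"
```

```text
t 1.15 pos [0.525 0.23  0.188] F [-0.337 -0.44  -1.881] open 0.09324581759322519 gf 0.0 q [ 0.323  0.078  1.601 -0.     1.466 -1.074]
  shift [-0.005  0.009  0.549] turn [-0.001 -0.002 -0.003]
```

View pics/w1.png

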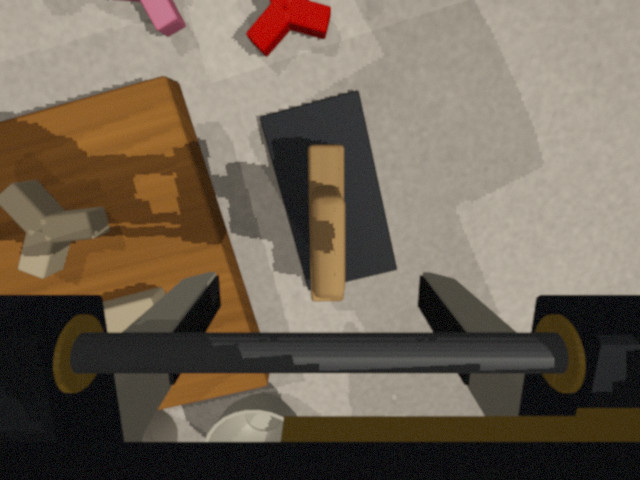

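The wrist view shows the pusher grip centred between the open fingers and aligned with them, at column ~327 and rows 145–300. Descending to grasp.

Call:
jog_arm(rows=[[[0,0.01,0.15],[0,0,0]],[[0,0.01,0.3],[0,0,0]],[[0,0.01,0.43],[0,0,0]],[[0,0.01,0.55],[0,0,0]],[[0,0.01,0.55],[0,0,0]]])

```text
t: 1.65
tool_pos: [0.5211, 0.2347, 0.0764]
orientation: [-0.263, -3.123, 0.004]
force: [-0.3, -0.2, -1.6]
opening: 0.0927
gripper_force: 0.0
```

Call:
jog_arm(rows=[[[0,0,0],[0,0,0]],[[0,0,0],[0,0,0]],[[0,0,0],[0,0,0]],[[0,0,0],[0,0,0]],[[0,0,0],[0,0,0]]], hand=1, squeeze=35)

```text
t: 2.15
tool_pos: [0.5256, 0.2346, 0.0815]
orientation: [0.266, 3.129, 0.001]
force: [-0.4, 0.4, -1.5]
opening: 0.0577
gripper_force: 0.0
```

```bash
python3 -c "
from h import *
go([.526,.231,.078],1.401)"
```

```text
t 2.15 pos [0.526 0.235 0.081] F [-0.42   0.392 -1.529] open 0.057678905462094886 gf 0.0 q [ 0.331  0.17   1.702  0.     1.268 -1.07 ]
  shift [-0.005 -0.017  0.017] turn [0.    0.001 0.   ]
```

Call:
jog_arm(rows=[[[0,-0.015,0.015],[0,0,0]],[[0,-0.015,0.015],[0,0,0]],[[0,-0.015,0.015],[0,0,0]],[[0,-0.015,0.015],[0,0,0]],[[0,-0.015,0.015],[0,0,0]]])

```text
t: 2.65
tool_pos: [0.5246, 0.2315, 0.0776]
orientation: [-0.266, -3.13, -0.0]
force: [0.1, 0.6, -0.4]
opening: 0.022
gripper_force: 35.0
```

Call:
jog_arm(rows=[[[0,0,0],[0,0,0]],[[0,0,0],[0,0,0]],[[0,0,0],[0,0,0]],[[0,0,0],[0,0,0]]])

```text
t: 3.05
tool_pos: [0.5246, 0.2315, 0.0775]
orientation: [-0.266, -3.13, 0.0]
force: [0.1, 0.0, -1.8]
opening: 0.0216
gripper_force: 35.0
```

```bash
python3 -c "
from h import *
go([.526,.231,.078],1.401)"
```

```text
t 3.05 pos [0.525 0.231 0.078] F [ 0.118  0.029 -1.806] open 0.021609370033172544 gf 34.995718002319336 q [ 0.326  0.17   1.709  0.     1.262 -1.075]
  shift [-0.007 -0.001 -0.002] turn [-0. -0.  0.]
```

Gripped: the opening is 21.6 mm, which matches the 22 mm grip. Lifting.

Call:
jog_arm(rows=[[[0,0,-0.12],[0,0,0]],[[0,0,-0.24],[0,0,0]],[[0,0,-0.36],[0,0,0]],[[0,0,-0.48],[0,0,0]],[[0,0,-0.6],[0,0,0]]])

```text
t: 3.55
tool_pos: [0.5242, 0.2313, 0.1981]
orientation: [-0.266, -3.129, 0.001]
force: [0.5, 0.1, -1.9]
opening: 0.0219
gripper_force: 35.0
```

```bash
python3 -c "
from h import *
p=bw(-.056,.14);go([*p,.19],1.6428);p=bw(-.056,-.16);print(p)"
```

```text
t 3.55 pos [0.524 0.231 0.198] F [ 0.517  0.061 -1.947] open 0.02189134314263434 gf 34.99536216259003 q [ 0.326  0.069  1.591 -0.     1.482 -1.075]
  shift [ 0.167 -0.622  0.041] turn [-0.    -0.001 -0.154]
[ 0.492 -0.185]
```

Call:
jog_arm(rows=[[[0.04,-0.15,0],[0,0,-0.04]],[[0.08,-0.31,0],[0,0,-0.08]],[[0.12,-0.47,0],[0,0,-0.12]],[[0.167,-0.622,0.02],[0,0,-0.154]],[[0.167,-0.622,0.04],[0,0,-0.154]]])

```text
t: 4.05
tool_pos: [0.4693, 0.1118, 0.1892]
orientation: [0.113, -3.139, 0.002]
force: [0.8, 0.9, -2.3]
opening: 0.0219
gripper_force: 35.0
```

Call:
jog_arm(rows=[[[0,0,0.05],[0,0,0]],[[0,0,0.1],[0,0,0]],[[0,0,0.1],[0,0,0]],[[0,0,0.1],[0,0,0]]])

```text
t: 4.45
tool_pos: [0.4704, 0.1151, 0.1689]
orientation: [0.115, -3.138, 0.0]
force: [-0.3, -0.0, -2.2]
opening: 0.022
gripper_force: 35.0
```

```bash
python3 -c "
from h import *
d=shot('scene');s=d['frame'][130:370,150:450,::-1];cv2.imwrite('pics/s2.png',cv2.resize(s,(750,600)))
p=bw(-.056,.14);go([*p,.1425],1.6428)"
```

```text
t 4.5 pos [0.471 0.115 0.169] F [ 0.435  0.438 -3.101] open 0.02179973565542335 gf 34.9954891204834 q [ 0.134 -0.158  1.864  0.     1.436 -1.51 ]
  shift [ 0.002 -0.004  0.135] turn [-0.    -0.     0.001]
```

View pics/s2.png

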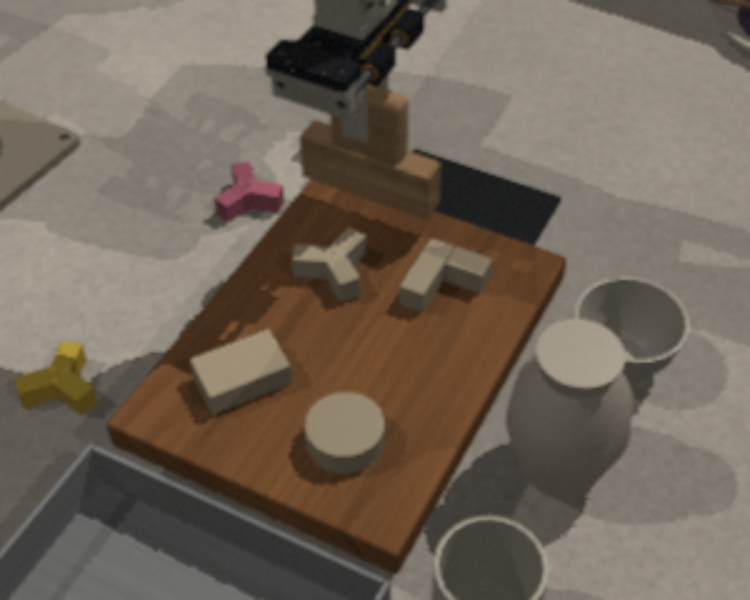

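The scene crop shows the pusher held upright, squared to the board and behind the stilt, with the corner clear of this lane. Lowering, then sweeping.

Call:
jog_arm(rows=[[[0,0,0.05],[0,0,0]],[[0,0,0.1],[0,0,0]],[[0,0,0.13],[0,0,0]],[[0,0,0.13],[0,0,0]],[[0,0,0.13],[0,0,0]]])

```text
t: 5.0
tool_pos: [0.4705, 0.1145, 0.1434]
orientation: [0.113, -3.139, 0.0]
force: [1.2, -1.5, -1.5]
opening: 0.0218
gripper_force: 35.0
```

```bash
python3 -c "
from h import *
p=bw(-.056,-.06);go([*p,.1425],1.6428)"
```

```text
t 5.0 pos [0.47  0.114 0.143] F [ 1.185 -1.487 -1.484] open 0.021807254724294144 gf 34.995585680007935 q [ 0.133 -0.138  1.895 -0.     1.385 -1.51 ]
  shift [ 0.001 -1.001  0.004] turn [-0. -0.  0.]
```

Call:
jog_arm(rows=[[[0,-0.06,0],[0,0,0]],[[0,-0.15,0],[0,0,0]],[[0,-0.25,0],[0,0,0]],[[0,-0.35,0],[0,0,0]],[[0,-0.45,0],[0,0,0]]])

```text
t: 5.5
tool_pos: [0.4775, 0.0232, 0.1442]
orientation: [-0.113, 3.139, -0.0]
force: [0.3, 0.3, -2.6]
opening: 0.0221
gripper_force: 35.0
```

Call:
jog_arm(rows=[[[0,-0.1,0],[0,0,0]],[[0,-0.2,0],[0,0,0]],[[0,-0.3,0],[0,0,0]],[[0,-0.4,0],[0,0,0]],[[0,-0.5,0],[0,0,0]]])

```text
t: 6.0
tool_pos: [0.4845, -0.0764, 0.1442]
orientation: [-0.113, 3.139, 0.0]
force: [0.0, 0.3, -2.4]
opening: 0.0217
gripper_force: 35.0
```

```bash
python3 -c "
from h import *
d=shot('scene');s=d['frame'][180:460,120:470,::-1];cv2.imwrite('pics/s3.png',cv2.resize(s,(750,600)))
p=bw(-.056,-.20);go([*p,.1425],1.6428)"
```

```text
t 6.05 pos [ 0.485 -0.079  0.144] F [-0.391 -2.878 -1.949] open 0.02180416425374118 gf 34.99514937400818 q [-0.265 -0.121  1.878 -0.002  1.383 -1.907]
  shift [ 0.002 -0.73   0.011] turn [-0.001  0.001 -0.   ]
```

View pics/s3.png

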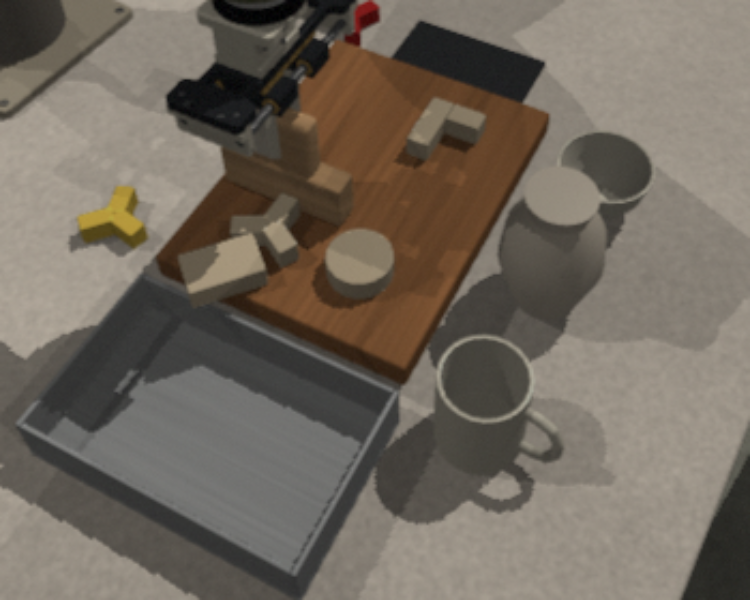

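The stilt and stub are moving ahead of the pusher, and the disc and corner are untouched. Continuing.

Call:
jog_arm(rows=[[[0,-0.08,0.005],[0,0,0]],[[0,-0.16,0.005],[0,0,0]],[[0,-0.24,0.005],[0,0,0]],[[0,-0.32,0.005],[0,0,0]],[[0,-0.4,0.005],[0,0,0]]])

```text
t: 6.55
tool_pos: [0.4903, -0.1561, 0.1429]
orientation: [-0.113, 3.139, -0.0]
force: [0.3, 0.0, -1.7]
opening: 0.0217
gripper_force: 35.0
```

Call:
jog_arm(rows=[[[0,-0.08,0],[0,0,0]],[[0,-0.16,0],[0,0,0]],[[0,-0.24,0],[0,0,0]],[[0,-0.32,0],[0,0,0]],[[0,-0.38,0],[0,0,0]]])

```text
t: 7.05
tool_pos: [0.4957, -0.2322, 0.1425]
orientation: [0.113, -3.139, 0.0]
force: [-0.4, -0.2, -2.4]
opening: 0.0217
gripper_force: 35.0
```

```bash
python3 -c "
from h import *
d=shot('scene');s=d['frame'][180:460,120:470,::-1];cv2.imwrite('pics/s4.png',cv2.resize(s,(750,600)))
p=bw(-.056,-.20);go([*p,.1425],1.6428)"
```

```text
t 7.1 pos [ 0.496 -0.234  0.143] F [-2.105 -0.322 -2.441] open 0.0213998151538667 gf 34.995306730270386 q [-0.533  0.038  1.726 -0.001  1.377 -2.175]
  shift [0.002 0.044 0.001] turn [-0.001  0.    -0.001]
```

View pics/s4.png

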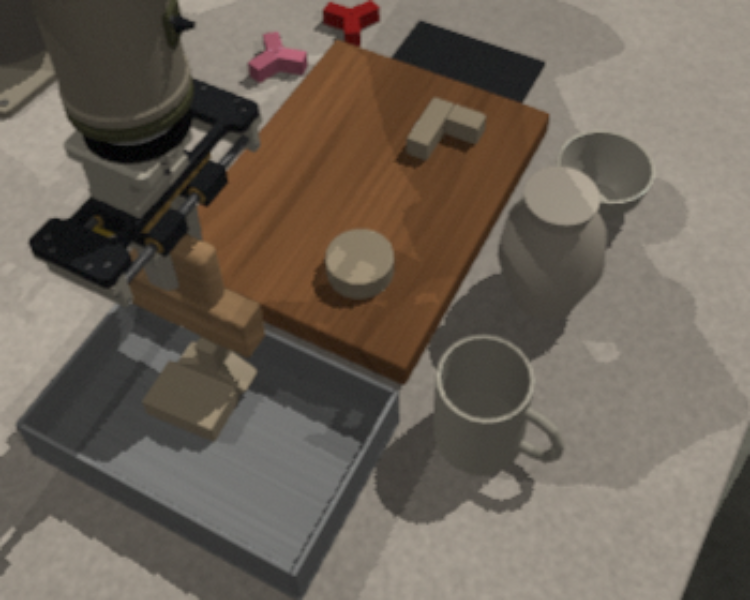

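The stub and stilt are in the tray. Lifting and moving to the second lane, x=+0.055.

Call:
jog_arm(rows=[[[0,0,-0.1],[0,0,0]],[[0,0,-0.2],[0,0,0]],[[0,0,-0.3],[0,0,0]],[[0,0.2,-0.35],[0,0,0]],[[0,0.4,-0.35],[0,0,0]]])

```text
t: 7.6
tool_pos: [0.4909, -0.151, 0.2149]
orientation: [-0.11, 3.136, -0.002]
force: [1.6, 0.2, -2.3]
opening: 0.0219
gripper_force: 35.0
```

```bash
python3 -c "
from h import *
d=shot('top','top2.png')
p=bw(.055,.147);go([*p,.2125],1.6428)"
```

```text
t 7.65 pos [ 0.49  -0.145  0.214] F [ 3.029  4.036 -2.798] open 0.021639233830807198 gf 34.99661207199097 q [-0.39  -0.11   1.739  0.004  1.512 -2.035]
  shift [-0.551  1.333  0.012] turn [0.002 0.001 0.001]
```

Call:
jog_arm(rows=[[[-0.08,0.2,0],[0,0,0]],[[-0.16,0.4,0],[0,0,0]],[[-0.24,0.6,0],[0,0,0]],[[-0.32,0.8,0],[0,0,0]],[[-0.4,0.95,0],[0,0,0]]])

```text
t: 8.15
tool_pos: [0.5561, 0.0472, 0.2126]
orientation: [0.116, -3.139, -0.001]
force: [0.7, -0.7, -3.4]
opening: 0.0219
gripper_force: 35.0
```

Call:
jog_arm(rows=[[[-0.06,0.15,0],[0,0,0]],[[-0.12,0.3,0],[0,0,0]],[[-0.15,0.38,0],[0,0,0]],[[-0.15,0.38,0],[0,0,0]],[[-0.15,0.38,0],[0,0,0]]])

```text
t: 8.65
tool_pos: [0.5802, 0.1221, 0.2124]
orientation: [0.115, -3.139, 0.001]
force: [-0.4, 0.2, -2.9]
opening: 0.0217
gripper_force: 35.0
```

```bash
python3 -c "
from h import *
p=bw(.055,.147);go([*p,.1425],1.6428)"
```

```text
t 8.65 pos [0.58  0.122 0.212] F [-0.397  0.21  -2.935] open 0.02173773076753772 gf 34.99547302722931 q [ 0.121  0.115  1.516 -0.001  1.511 -1.522]
  shift [-0.004  0.036  0.349] turn [-0.    -0.     0.001]
```

Call:
jog_arm(rows=[[[0,0.035,0.08],[0,0,0]],[[0,0.035,0.16],[0,0,0]],[[0,0.035,0.24],[0,0,0]],[[0,0.035,0.32],[0,0,0]],[[0,0.035,0.35],[0,0,0]]])

```text
t: 9.15
tool_pos: [0.5779, 0.1288, 0.1395]
orientation: [0.113, -3.135, 0.001]
force: [-20.9, -3.0, 34.6]
opening: 0.0218
gripper_force: 35.0
```

Call:
jog_arm(rows=[[[0,0,0],[0,0,0]],[[0,-0.06,0],[0,0,0]],[[0,-0.14,0],[0,0,0]],[[0,-0.22,0],[0,0,0]],[[0,-0.3,0],[0,0,0]]])

```text
t: 9.65
tool_pos: [0.5845, 0.0677, 0.1429]
orientation: [-0.112, 3.139, -0.0]
force: [0.2, 0.8, -2.5]
opening: 0.0224
gripper_force: 35.0
```

```bash
python3 -c "
from h import *
d=shot('scene');s=d['frame'][180:460,120:470,::-1];cv2.imwrite('pics/s5.png',cv2.resize(s,(750,600)))
p=bw(.055,-.21);go([*p,.1425],1.6428)"
```

```text
t 9.7 pos [0.585 0.065 0.143] F [ 0.451 -1.409 -2.825] open 0.02154403005226616 gf 34.99936759471893 q [ 0.025  0.146  1.611 -0.002  1.384 -1.616]
  shift [-0.004 -1.464  0.005] turn [-0.001  0.    -0.001]
```

View pics/s5.png

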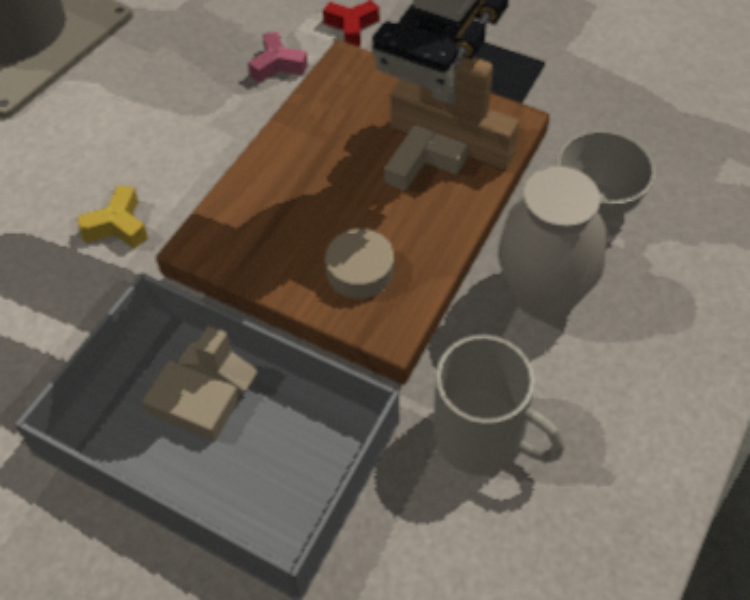

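The corner is moving ahead of the pusher and the bystanders are clear. Continuing the second sweep.

Call:
jog_arm(rows=[[[0,-0.08,0],[0,0,0]],[[0,-0.17,0],[0,0,0]],[[0,-0.26,0],[0,0,0]],[[0,-0.35,0],[0,0,0]],[[0,-0.44,0],[0,0,0]]])

```text
t: 10.2
tool_pos: [0.5906, -0.0194, 0.1428]
orientation: [-0.113, 3.139, 0.001]
force: [0.4, 2.9, -2.1]
opening: 0.0216
gripper_force: 35.0
```

Call:
jog_arm(rows=[[[0,-0.09,0],[0,0,0]],[[0,-0.18,0],[0,0,0]],[[0,-0.27,0],[0,0,0]],[[0,-0.36,0],[0,0,0]],[[0,-0.45,0],[0,0,0]]])

```text
t: 10.7
tool_pos: [0.5971, -0.1096, 0.1425]
orientation: [0.113, -3.139, 0.0]
force: [0.7, 1.5, -2.9]
opening: 0.0214
gripper_force: 35.0
```

Call:
jog_arm(rows=[[[0,-0.08,0],[0,0,0]],[[0,-0.16,0],[0,0,0]],[[0,-0.24,0],[0,0,0]],[[0,-0.32,0],[0,0,0]],[[0,-0.4,0],[0,0,0]]])

```text
t: 11.2
tool_pos: [0.6029, -0.1892, 0.1426]
orientation: [0.114, -3.139, 0.001]
force: [-0.2, 0.1, -1.9]
opening: 0.0216
gripper_force: 35.0
```

Call:
jog_arm(rows=[[[0,-0.08,0],[0,0,0]],[[0,-0.16,0],[0,0,0]],[[0,-0.16,0],[0,0,0]]])

```text
t: 11.5
tool_pos: [0.6051, -0.2223, 0.1426]
orientation: [-0.11, 3.14, -0.001]
force: [-0.6, 0.4, -2.2]
opening: 0.022
gripper_force: 35.0
```

```bash
python3 -c "
from h import *
d=shot('scene');s=d['frame'][180:460,120:470,::-1];cv2.imwrite('pics/s6.png',cv2.resize(s,(750,600)))
p=bw(.055,-.21);go([*p,.1425],1.6428)"
```

```text
t 11.55 pos [ 0.605 -0.221  0.143] F [-0.424  1.23  -1.259] open 0.021801961573291638 gf 34.99938189983368 q [-0.43   0.292  1.443 -0.     1.406 -2.071]
  shift [-0.003 -0.029  0.   ] turn [ 0.    -0.    -0.001]
```

View pics/s6.png

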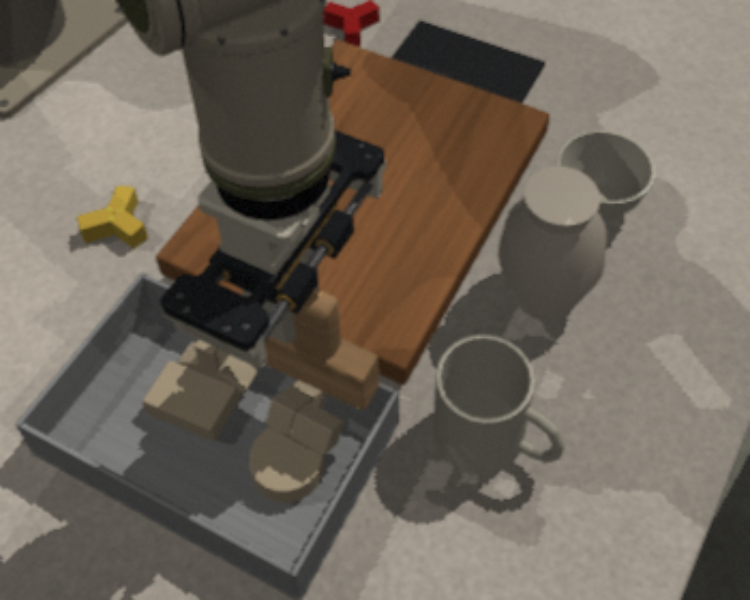

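All four props are in the tray. Lifting and carrying the pusher back; the remaining checks will be numeric.

Call:
jog_arm(rows=[[[0,0,-0.1],[0,0,0]],[[0,0,-0.2],[0,0,0]],[[0,0.1,-0.3],[0,0,0]],[[0.05,0.3,-0.35],[0,0,0]],[[0.1,0.5,-0.35],[0,0,0]]])

```text
t: 12.05
tool_pos: [0.5788, -0.1204, 0.2151]
orientation: [-0.112, 3.136, -0.001]
force: [0.4, 0.3, -2.4]
opening: 0.022
gripper_force: 35.0
```

Call:
jog_arm(rows=[[[0.05,0.2,0],[0,0,0]],[[0.1,0.4,0],[0,0,0]],[[0.15,0.6,0],[0,0,0]],[[0.2,0.8,0],[0,0,0]],[[0.2,1,0],[0,0,0]]])

```text
t: 12.55
tool_pos: [0.5222, 0.0773, 0.2129]
orientation: [-0.115, 3.139, 0.0]
force: [1.0, 0.4, -2.3]
opening: 0.022
gripper_force: 35.0
```

```bash
python3 -c "
from h import *
go([.509,.2375,.19],1.6458)"
```

```text
t 12.55 pos [0.522 0.077 0.213] F [ 1.035  0.361 -2.25 ] open 0.021983306019497998 gf 34.99836981296539 q [ 0.05  -0.062  1.696  0.     1.508 -1.594]
  shift [0.008 0.804 0.115] turn [ 0.     0.    -0.001]
```

Call:
jog_arm(rows=[[[0,0.2,0],[0,0,0]],[[0,0.4,0],[0,0,0]],[[0,0.6,0.03],[0,0,0]],[[0.01,0.8,0.1],[0,0,0]],[[0.01,0.8,0.12],[0,0,0]]])

```text
t: 13.05
tool_pos: [0.5078, 0.2395, 0.1872]
orientation: [0.122, -3.137, -0.003]
force: [-1.0, 0.3, -2.0]
opening: 0.0218
gripper_force: 35.0
```

Call:
jog_arm(rows=[[[0,0,0],[0,0,0]],[[0,0,0],[0,0,0]],[[0,0,0],[0,0,0]]])

```text
t: 13.35
tool_pos: [0.5107, 0.2338, 0.1894]
orientation: [-0.112, 3.139, 0.0]
force: [0.5, -0.5, -1.0]
opening: 0.022
gripper_force: 35.0
```

```bash
cat > chk.py <<'E'
from h import *
# wood-coloured & buff blobs in top view
d=shot('top');hsv=cv2.cvtColor(d['frame'],cv2.COLOR_RGB2HSV)
m=((hsv[...,0]>=10)&(hsv[...,0]<=28)&(hsv[...,1]>45)&(hsv[...,2]>70)).astype(np.uint8)
m=cv2.morphologyEx(m,cv2.MORPH_OPEN,np.ones((3,3)))
n,l,st,c=cv2.connectedComponentsWithStats(m)
for i in range(1,n):
    x,y,w,h,a=st[i]
    if a>60 and 160<x<540 and 150<y<320: print(c[i],st[i],'z.03',atz(d,*c[i],.03)[:2],'hsv',hsv[l==i].mean(0))
E
python3 chk.py; python3 -c "
from h import *
go([.509,.2375,.0776],1.6458)"
```

```text
[334.354 237.778] [  238   161   196   154 26219] z.03 [ 0.54  -0.022] hsv [ 13.773 143.311 136.43 ]
[458.608 196.193] [ 431  175   52   38 1259] z.03 [ 0.622 -0.264] hsv [ 18.786  62.179 171.512]
[459.889 249.821] [ 439  231   43   39 1388] z.03 [ 0.518 -0.262] hsv [ 18.724  62.616 170.477]
t 13.4 pos [0.511 0.234 0.189] F [-0.343 -0.183 -1.999] open 0.022040384523339597 gf 34.99941051006317 q [ 0.338  0.041  1.636 -0.     1.463 -1.303]
  shift [0.008 0.019 0.559] turn [ 0.     0.001 -0.003]
```

```bash
cat > chk2.py <<'E'
from h import *
R=np.array([atz(load('top'),*p,.055)[:2] for p in[(424,162),(511,160),(527,299),(434,304)]]);C=R.mean(0)
M=np.array([[np.cos(A),np.sin(A)],[-np.sin(A),np.cos(A)]])
print('tray',C,'corners',(R-C)@M.T)
d=shot('top');hsv=cv2.cvtColor(d['frame'],cv2.COLOR_RGB2HSV)
m=((hsv[...,0]>=10)&(hsv[...,0]<=28)&(hsv[...,1]>45)&(hsv[...,2]>70))
for v in range(172,216,3): print(v,''.join('#' if x else '.' for x in m[v,420:490]))
for z in(.03,.055,.07):
  for u in (431,440,446): print(z,u,M@(atz(d,u,200,z)[:2]-C))
f=load('scene')['frame'][180+160:180+240,120+100:120+170]
g=cv2.cvtColor(load('top')['frame'],cv2.COLOR_RGB2GRAY)
print(g[175:215:3,426:486:3])
E
python3 chk2.py
```

```text
tray [ 0.552 -0.284] corners [[ 0.137  0.081]
 [ 0.13  -0.086]
 [-0.135 -0.084]
 [-0.132  0.089]]
172 #.....................................................................
175 ##.................................####...............................
178 ##.........................##############.............................
181 ##.........................########################...................
184 ##.........................#############################..............
187 ###.........................###############################...........
190 ###.........................#################################.........
193 ####........................##################################........
196 ####....................#######################################.......
199 ####.......####################################################.......
202 ####........##################################################........
205 #####.......################################################..........
208 #####.......#############################################.............
211 #####........######....
[... 823 characters left out ...]
 176 176
  164 146]
 [101 120  75  73  83 129 129 140 179 174 170 144 102 120 175 176 176 176
  170 130]
 [ 93 124  76  83 106 147 159 169 181 182 185 164 102 120 176 176 176 176
  173 116]
 [ 88 131  94 165 182 186 186 186 187 187 188 174 104 120 176 177 176 176
  171 105]
 [ 76 139 100 172 185 185 186 187 188 188 189 179 104 111 169 177 176 176
  155  95]
 [ 70 139  99 173 186 186 187 187 184 179 165 150 103 109 165 178 177 170
  116  92]
 [ 69 140 100 163 168 153 139 120 107  97  90  93 103 109 146 177 163 119
   92  99]
 [ 66 134 102  94  92  92  91  91  92  92  88  86  92 100 117 120  99  93
   95 130]
 [ 63 124 106  94  91  93  94  94  94  93  93  92  93  91  92  93  99 109
  139 148]]
```

The corner shows as a clear L inside the tray wall, at tray y ≈ +0.045. Placing the pusher.

Call:
jog_arm(rows=[[[0.01,0.02,0.12],[0,0,0]],[[0.01,0.02,0.24],[0,0,0]],[[0.01,0.02,0.36],[0,0,0]],[[0.01,0.02,0.46],[0,0,0]],[[0.01,0.02,0.5],[0,0,0]]])

```text
t: 13.95
tool_pos: [0.5068, 0.2373, 0.0866]
orientation: [0.112, -3.137, 0.002]
force: [-0.6, 0.6, -2.6]
opening: 0.0217
gripper_force: 35.0
```

Call:
jog_arm(rows=[[[0,0,0.01],[0,0,0]],[[0,0,0.02],[0,0,0]],[[0,0,0.03],[0,0,0]],[[0,0,0.035],[0,0,0]],[[0,0,0.035],[0,0,0]]])

```text
t: 14.45
tool_pos: [0.5082, 0.2387, 0.0822]
orientation: [-0.114, 3.139, 0.0]
force: [0.1, 0.8, -2.0]
opening: 0.0222
gripper_force: 35.0
```

```bash
python3 -c "
from h import *
go([.509,.2375,.0776],1.6458)"
```

```text
t 14.45 pos [0.508 0.239 0.082] F [ 0.063  0.844 -1.961] open 0.02215081617434199 gf 34.99944806098938 q [ 0.348  0.133  1.741 -0.     1.266 -1.295]
  shift [-0.004 -0.006  0.023] turn [ 0.     0.001 -0.002]
```

Force still reads −2 N, so there is no contact yet. Lowering in small steps.

Call:
jog_arm(rows=[[[0,-0.005,0.005],[0,0,0]],[[0,-0.005,0.01],[0,0,0]],[[0,-0.005,0.015],[0,0,0]],[[0,-0.005,0.015],[0,0,0]]])

```text
t: 14.85
tool_pos: [0.5077, 0.2375, 0.0784]
orientation: [0.113, -3.139, 0.0]
force: [0.8, 0.2, -2.6]
opening: 0.0216
gripper_force: 35.0
```

Call:
jog_arm(rows=[[[0,0,0.005],[0,0,0]],[[0,0,0.005],[0,0,0]],[[0,0,0.005],[0,0,0]]])

```text
t: 15.15
tool_pos: [0.5079, 0.2375, 0.0776]
orientation: [0.114, -3.139, 0.0]
force: [-0.4, -0.4, -2.8]
opening: 0.022
gripper_force: 35.0
```

Call:
jog_arm(rows=[[[0,0,0.005],[0,0,0]],[[0,0,0.008],[0,0,0]],[[0,0,0.008],[0,0,0]]])

```text
t: 15.45
tool_pos: [0.5081, 0.2376, 0.0774]
orientation: [-0.114, 3.139, 0.0]
force: [-4.4, -1.1, 7.4]
opening: 0.0218
gripper_force: 35.0
```

Call:
jog_arm(rows=[[[0,0,0.005],[0,0,0]],[[0,0,0.005],[0,0,0]],[[0,0,0.005],[0,0,0]]])

```text
t: 15.75
tool_pos: [0.5082, 0.2376, 0.0774]
orientation: [-0.114, 3.139, -0.0]
force: [-9.9, -2.9, 16.6]
opening: 0.0219
gripper_force: 35.0
```

Contact. Relaxing the press slightly, then opening.

Call:
jog_arm(rows=[[[0,0,-0.007],[0,0,0]],[[0,0,-0.007],[0,0,0]],[[0,0,-0.007],[0,0,0]]])

```text
t: 16.05
tool_pos: [0.5083, 0.2376, 0.0774]
orientation: [-0.113, 3.139, 0.0]
force: [-3.1, -1.1, 7.5]
opening: 0.0215
gripper_force: 35.0
```

Call:
jog_arm(rows=[[[0,0,0],[0,0,0]],[[0,0,0],[0,0,0]],[[0,0,0],[0,0,0]],[[0,0,0],[0,0,0]],[[0,0,0],[0,0,0]]], hand=-1)

```text
t: 16.55
tool_pos: [0.5079, 0.2375, 0.0763]
orientation: [0.114, -3.139, 0.0]
force: [-0.3, -0.1, -1.0]
opening: 0.0574
gripper_force: 0.0
```

Call:
jog_arm(rows=[[[0,0,0],[0,0,0]],[[0,0,0],[0,0,0]],[[0,0,0],[0,0,0]],[[0,0,0],[0,0,0]],[[0,0,0],[0,0,0]]])

```text
t: 17.05
tool_pos: [0.5079, 0.2375, 0.0764]
orientation: [0.113, -3.14, -0.0]
force: [0.2, -0.4, -0.3]
opening: 0.0922
gripper_force: 0.0
```

Call:
jog_arm(rows=[[[0,0,-0.1],[0,0,0]],[[0,0,-0.25],[0,0,0]],[[0,0,-0.4],[0,0,0]],[[0,0,-0.6],[0,0,0]],[[0,0,-0.8],[0,0,0]]])

```text
t: 17.55
tool_pos: [0.5074, 0.2373, 0.2375]
orientation: [0.114, -3.139, 0.0]
force: [-0.6, -0.3, -0.2]
opening: 0.0933
gripper_force: 0.0
```

Call:
jog_arm(rows=[[[0.2,0.2,0],[0,0,0]],[[0.4,0.4,0],[0,0,0]],[[0.55,0.6,0],[0,0,0]],[[0.55,0.8,0],[0,0,0]],[[0.55,0.8,0],[0,0,0]]])

```text
t: 18.05
tool_pos: [0.3838, 0.3935, 0.2363]
orientation: [0.122, -3.139, -0.003]
force: [-0.0, -0.9, -0.1]
opening: 0.0927
gripper_force: 0.0
```

Run:
```python
from h import *
go([.5,.3,.2],1.6458)
for n,box in(('top',(165,240,195,310)),('scene',(280,390,150,245))):
    d=shot(n);hsv=cv2.cvtColor(d['frame'],cv2.COLOR_RGB2HSV)
    m=((hsv[...,0]>=8)&(hsv[...,0]<=20)&(hsv[...,1]>75)&(hsv[...,2]>55))
    u0,u1,v0,v1=box
    for v in range(v0,v1,4): print(v,''.join('#' if x else '.' for x in m[v,u0:u1]))
    # predicted upright pose on tile: head-top and grip-top corners
    c=np.array([.509,.2375]);M=np.array([[np.cos(A),-np.sin(A)],[np.sin(A),np.cos(A)]])
    for w,l,z in((.065,.014,.058),(.035,.011,.123)):
        print(z,[tuple(np.round(proj(d,[*(c+M@[a*w,b*l]),z]),0)) for a,b in((1,1),(1,-1),(-1,-1),(-1,1))])
```

```text
t 18.05 pos [0.384 0.394 0.236] F [-0.01  -0.932 -0.09 ] open 0.0927307787572291 gf 0.0 q [ 0.703 -0.013  1.606  0.002  1.549 -0.945]
  shift [-0.543 -0.512  0.18 ] turn [ 0.001 -0.     0.002]
195 ...........................................................................
199 ...........................................................................
203 ...........................................................................
207 ...........................................................................
211 ...........................................................................
215 ...........................................................................
219 ......................################.....................................
223 ......................###################..................................
227 .....................####################..................................
231 ..................#######################..................................
235 ..................#######################..................................
239 ..................#####
[... 4140 characters left out ...]
#....................
234 ################################################################################################..............
238 ################################################################################################..............
242 #############################################################################################.................
0.058 [(np.float64(363.0), np.float64(198.0)), (np.float64(358.0), np.float64(205.0)), (np.float64(310.0), np.float64(189.0)), (np.float64(315.0), np.float64(182.0))]
0.123 [(np.float64(353.0), np.float64(174.0)), (np.float64(349.0), np.float64(180.0)), (np.float64(322.0), np.float64(171.0)), (np.float64(326.0), np.float64(166.0))]
```

The pusher's outline matches an upright, centred pose on the tile in both views, within about 3 px. The arm is clear, so I'm handing in.

```bash
python3 chk.py; python3 -c "
from plant import robot
print(robot.close_job())"
```

```text
[334.235 237.832] [  238   161   196   153 26229] z.03 [ 0.54  -0.022] hsv [ 13.806 144.898 138.087]
[458.615 196.203] [ 432  175   51   38 1259] z.03 [ 0.622 -0.264] hsv [ 18.811  62.287 159.327]
[194.252 250.358] [ 182  216   24   72 1415] z.03 [0.515 0.244] hsv [ 15.726 106.355 130.157]
[459.917 249.876] [ 439  231   43   39 1386] z.03 [ 0.517 -0.262] hsv [ 18.727  62.732 158.346]
the job is handed in; nothing more can be done
None
```

The job is handed in at about 18 s: my camera checks show all four props in the tray and the pusher released upright and centred on its tile, with no bystander touched as far as the pictures show; the hand-in returned no verdict.

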